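Index the rotary board holder and load its board carrier

ROBOT

A 6-joint arm with a two-finger parallel gripper is mounted at the origin on the work surface. World frame = base frame: x ahead of the robot, y to its left, z up, the work surface at z = 0. Lengths are in mm, angles in rad, forces in N, time in s.
With the tool pointing down it reaches from about 300 to 850 mm from the base axis. Payload 5.4 kg.
Tool frame: the origin (TCP) lies midway between the tips of the shut fingers; the grasp point (between the pads) lies 19 mm behind it; z points along the fingers, y is the direction in which the jaws open and shut (so a half turn about z gives the same grasp; the last joint's range is limited). The gripper opens to 85 mm and grips with 20 to 120 N. Pads are 22 mm wide; open, the fingers measure 114 mm over their backs; the gripper's body (76 mm by 85 mm) begins 54 mm behind the grasp point. The pads swing forward as they close: fully open they stand 13 mm farther back than shut.
Start: joints at [1.128, 0.158, 1.597, -0, 1.386, -0.21], TCP at [132.666, 559.469, 231.299] pointing down, gripper open.
Joint ranges: [-2.91, 2.91], [-0.94, 2.29], [0.18, 2.7], [-1.29, 4.43], [0.17, 2.64], [-3, 3]. Speed limits (rad/s): [2.57, 2.57, 3.14, 3.14, 3.14, 3.14].

INTERFACE

Orientations are given as a unit quaternion [w, x, y, z].
In Python, from station import bot gives the robot as it stands.
- The arm moves only by the tool servo_tool, never from a script. Its argument "commands" is a list that holds one entry, the list of rows, each a list of 6 numbers: the shift along the tool's x, y, z scaled (see below), then the turn, a rotation vector about the tool's x, y, z scaled (see below). In form: [[[dx, dy, dz, wx, wy, wz], ...]]. A call has 1 to 5 rows; each row is the pose to reach, as a shift and turn from the pose commanded when the call began, along the tool's axes at that moment, turning the shorter way round; what a row does not reach only later rows make up. The controller multiplies each number of a shift by 0.5 m and each number of a turn by pi rad. A row lasts 1/10 s, in which the tool goes at most 50 mm and 8.59 degrees, less where a joint would pass 70% of its speed; a pose out of reach is approached as far as the arm can. A call with a number of a shift or a turn outside -1 to 1 is refused whole. A call with a gripper value outside its range is refused whole. "fingers" is the opening in per cent of the stroke, from 0 (shut) to 100 (fully open), set as the call begins (left out, the last holds). The fingers move at their own pace and stop on an object; the grip force is fixed at half the most. Time passes only in rows, so rows that repeat a pose let the fingers close. It gives the time, the measured TCP pose, the force and the opening at its end, in the units of the state.
- bot.read_state(): the state, without advancing time (a new reading comes with each control period).
- bot.capture(name): name is "scene" or "top" or "wrist"; returns a dict with "image" (400x640x3 uint8, red, green, blue), "fx", "fy", "cx", "cy" (pixels), "position" and "attitude" of the camera in the world; the wrist camera has in their place "hand_eye" (4x4, takes a point from camera to tool coordinates, whose origin is the TCP and whose axes are the flange's). Camera axes: x right, y up, looking along -z (the intrinsics and any distortion apply to the point x, -y, -z); pixel columns grow to the right and rows downward; lengths in mm; the calibration is good to about 2 mm. A picture is of the moment at which its call begins: read the wrist's pose just before it. There is no depth.
- bot.close_job(): hands the job in, once; it reports no verdict.
Trained networks look in a picture, given as the dict that the camera call returned (one of the last four; its "shot" number tells which), for a name from the list of things; names that differ only in an ending like _2 or _b are one class to them, and where a whole thing is asked for, a point or a joint stands for the part that bears it (a point fixed in the world has none). Each returns a list of dicts, best first, with "p" (0 to 1); they miss things now and then, are a little off and sometimes report something else, mostly with a low value. They report only what shows in the picture. A call takes as long as a camera call. They do not tell look-alikes from the thing itself.
- bot.boxes_of(label, picture): "rect" ([left, top, width, height] in pixels, round what is visible of it).
The state is a dict: "time_s": time; "q": joint angles; "joint_velocities": joint speeds; "joint_torque": joint torques, N m; "tcp_pos": TCP position; "tcp_rot": TCP orientation; "ft_force": force on the tool from outside, world axes, zero at the start; "ft_torque": the same for the moment, N m; "grip_width": finger opening in mm.
Only numpy, scipy, OpenCV 4.12 (cv2) and the standard library are available. Lean on these libraries where they do the work, as an engineer would, in place of code of your own. Each camera call takes 0.05 s, during which the arm holds its last target.

TASK

Set up the rotary board holder: without lifting the loose turntable out of its base, spin it until the hole in its ear lines up with the hole in the base, then pass the pin with the tall round head fully home through both holes. Then seat the slotted board carrier over the turntable's bar so that it lies flat and level on the turntable. Leave the other two pins in the rack and the other things on the bench where they stand.

Things in the scene. Friction and masses are not known exactly. Their poses are not given: they have to be found in the camera images.
- base: Fixed plywood base block, 170 x 130 x 40 mm (x, y, z), with a 52 mm through pocket in which the turntable spins. Origin on the table, under the pocket's axis; the block spans -65 to +105 mm in its own x and -65 to +65 mm in y. Its +x points from the pocket to the index hole.
- base_hole (a point): Centre of the mouth of the base's index hole (15.5 mm diameter, vertical, right through), on the base's top face, 40 mm above the table and 76 mm from the pocket axis along the base's +x. Axes as the base's.
- turntable: Loose aluminium turntable, 0.4 to 0.65 kg: flange 104 mm in diameter, 12 mm thick, resting on the base (top 52 mm above the table), with an ear to one side; below it a 50 mm stem, 34 mm long, in the base's pocket with 1 mm play all round. Origin on its axis at the flange's underside; +x points to the ear. Turns freely and stays where left.
- bar_center (a point): Centre of the upright flat bar on top of the turntable, on its axis: 44 mm long (x), 16 mm wide (y), 35 mm high, the centre 69.5 mm and the top 87 mm above the table. Grasp it across its 16 mm to spin the turntable. Its +x points to the ear. The turntable is lined up when its +x points along the base's +x; it starts 0.7 to 3.14 rad away, either way.
- ear_hole (a point): Centre of the upper mouth of the hole (14.5 mm, vertical, through 12 mm) in the turntable's ear, on its top face, 76 mm from the turntable's axis along +x. The ear is 36 mm wide and reaches 97 mm from the axis. Axes as the turntable's.
- pin_center (a point): Centre, half-way up, of the steel index pin to use: 80 mm long, about 90 g, upright in a rack hole. Shank 12 mm in diameter, 45 mm long, tip tapered; above it a plain cylindrical head 22 mm in diameter, 35 mm tall (head centre 22.5 mm above this point, shoulder 5 mm above it). z runs up the pin. In the rack its shoulder rests on the rack's top; fully home, on the ear.
- pin_tip (a point): Lower end of the same index pin's shank, 40 mm below its centre; same axes. Fully home it is 7 mm above the table.
- rack: Fixed plywood pin rack, 180 x 50 x 50 mm (x, y, z), on either side of the board holder. Origin at the centre of its underside. Three vertical 14.5 mm through holes at x = -58, 0, +58 mm, y = 0; which pin stands in which hole varies.
- pin_square_center (a point): Another pin in the rack, to be left: same 12 mm shank, head a block 28 x 28 x 20 mm. Point 15 mm below the head's underside; its head's top is 70 mm above the table.
- pin_disc_center (a point): Another pin in the rack, to be left: same 12 mm shank, head a flat disc 40 mm in diameter and 12 mm thick. Point 15 mm below the head's underside; its head's top is 62 mm above the table.
- carrier_center (a point): Centre, 8 mm above the underside, of the board carrier: loose black plate 100 mm (x) by 56 mm (y), 6 mm thick, 16 mm high at a rail along each long edge, slot 50 (x) by 22 mm (y) through its middle; 0.1 to 0.17 kg. Lies on the table. Grasp across its 56 mm at mid-length. Seats over the bar, length along it, either way round; seated, this point is 60 mm above the table.
- spool_mid (a point): Bystander: grey solder spool, 60 mm in diameter, 50 mm tall; point half-way up.
- flux_mid (a point): Bystander: clear bottle, 44 mm in diameter, 100 mm tall; point half-way up.
- cleaner_mid (a point): Bystander: dark steel tip-cleaner pot with brass filling, 72 mm in diameter, 60 mm tall; point half-way up.
- jar_mid (a point): Bystander: amber jar, 60 mm in diameter, 70 mm tall; point half-way up.
- driver: Bystander: screwdriver, 160 mm long, lying beyond the board holder; x along it, blade towards +x.
- caddy: Fixed plywood tool caddy, 100 x 160 x 80 mm, with plier handles up to 180 mm high, at the left side of the bench; origin at the centre of its underside.
Things that resemble listed ones, but are neither listed nor needed, are in the scene too. Leave any pink or yellow look-alike of the turntable alone.

How it is judged:
By the outcome, as a careful person would: the job done as asked, in the order asked, and still so for the second after the job is handed in, with the robot touching nothing.
It also fails if it takes over 72 s, if anything falls off the work surface, if the arm or the gripper's body presses on something with over 40 N, if the wrist force passes 120 N, or if a joint passes its speed limit or range.

## Working session

There is one attempt and no reset: what is moved stays moved. The work goes in short steps, Python scripts to look and compute and a tool call to move; the robot and the scene stay as the last step left them, time stands still between calls to the robot, and variables do not carry over. Pictures are saved under pics/ and viewed, and the job is handed in when it is done.

Besides the shell and the picture viewer there is one more tool, called after "Call:" as name(argument=value, ...) on one line, values as JSON. servo_tool: Moves the arm, as the interface text tells. Shifts and turns lie within -1 to 1; 1 stands for 0.5 m of shift or pi rad of turn. Its arguments: {"type":"object","properties":{"commands":{"type":"array","items":{"type":"array","items":{"type":"array","items":{"type":"number"}}}},"fingers":{"type":"number"}},"required":["commands"]}

```bash
ls; mkdir -p pics
python3 - <<'E'
from station import bot
import cv2
s=bot.read_state(); print(s)
for n in("scene","top","wrist"):
    c=bot.capture(n); print(n,{k:v for k,v in c.items() if k!="image"})
    cv2.imwrite(f"pics/{n}0.png",c["image"][:,:,::-1])
E
```

```text
pics
{'time_s': 0.0, 'q': array([ 1.12788568e+00,  1.59075650e-01,  1.59827343e+00, -6.35485068e-06,
        1.38616332e+00, -2.10155046e-01]), 'joint_velocities': array([ 4.21933557e-04,  2.66576868e-04,  2.05063583e-03,  4.58220532e-04,
       -9.67780396e-05,  6.51386892e-06]), 'joint_torque': array([-1.10809873e-03, -3.96003878e+01, -3.31427765e+01, -2.83183281e-04,
        8.46272043e-03, -1.90222345e-07]), 'tcp_pos': array([132.41596855, 558.92010725, 230.2813082 ]), 'tcp_rot': array([-3.04932818e-04,  1.16114643e-01,  9.93235354e-01, -9.10157608e-04]), 'ft_force': array([-0.08058667, -0.57530653, -0.49193542]), 'ft_torque': array([-0.00180515, -0.02829836,  0.01966185]), 'grip_width': 85.40339009534894}
scene {'fx': 482.2887681218113, 'fy': 482.2887681218113, 'cx': 317.85233420043716, 'cy': 200.2760986247993, 'position': array([1327.40512593, 1141.88374558,  921.65747334]), 'attitude': array([0.26626439, 0.15834079, 0.45811985, 0.83316125]), 'shot': 1}
top {'fx': 438.80264540923264, 'fy': 438.80264540923264, 'cx': 317.6677481774436, 'cy': 201.7258230807544, 'position': array([ 444.11769972,   12.19743945, 1324.95974175]), 'attitude': array([ 0.71424471,  0.01481617, -0.01909934, -0.69947851]), 'shot': 2}
wrist {'fx': 351.34281245404225, 'fy': 351.34281245404225, 'cx': 322.98176309348673, 'cy': 198.91968796919852, 'hand_eye': array([[ 8.99874517e-04,  9.63105311e-01,  2.69123301e-01,
         6.89110716e+01],
       [ 9.99999550e-01, -9.47102157e-04,  4.56482384e-05,
        -7.22459319e-01],
       [ 2.98851319e-04,  2.69123139e-01, -9.63105730e-01,
        -1.42170366e+02],
       [ 0.00000000e+00,  0.00000000e+00,  0.00000000e+00,
         1.00000000e+00]]), 'shot': 3}
```

View pics/scene0.png

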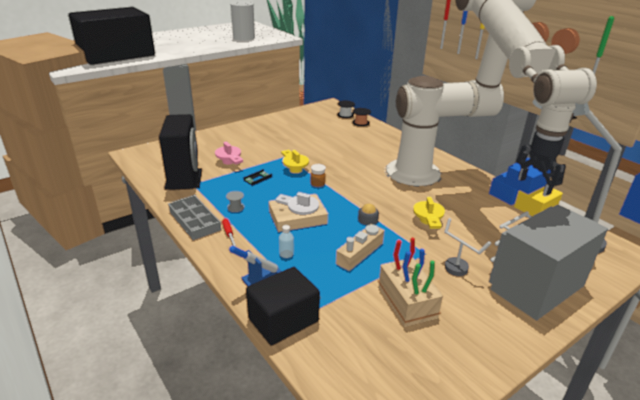

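View pics/top0.png

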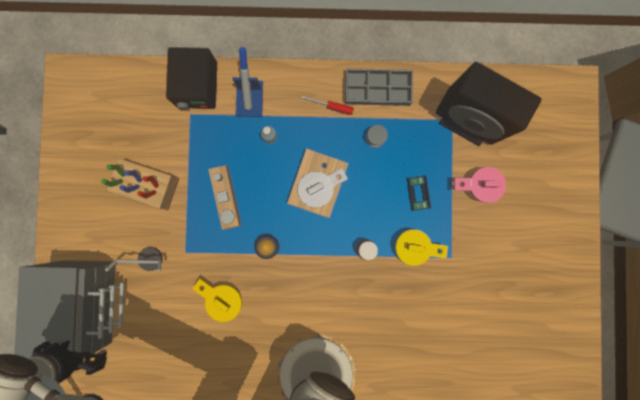

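View pics/wrist0.png

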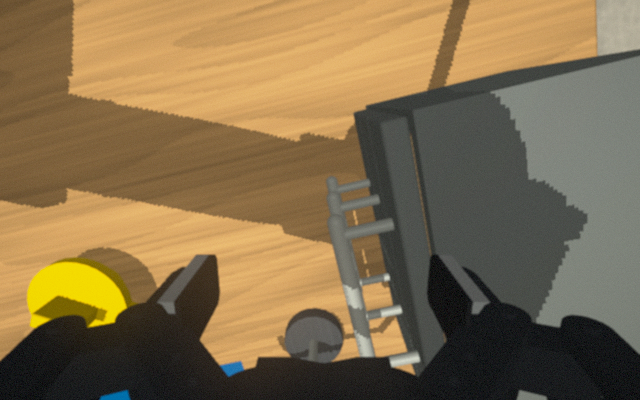

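```bash
cat > h.py <<'E'
import numpy as np, cv2
from scipy.spatial.transform import Rotation as R
from station import bot
def rot(q): return R.from_quat([q[1],q[2],q[3],q[0]])
def campose(c,st=None):
    if "position" in c: return rot(c["attitude"]).as_matrix(), np.array(c["position"])
    T=c["hand_eye"]; M=rot(st["tcp_rot"]).as_matrix()
    return M@T[:3,:3], M@T[:3,3]+st["tcp_pos"]
def ray(c,P,u,v,z):
    M,p=P; d=M@np.array([(u-c["cx"])/c["fx"],-(v-c["cy"])/c["fy"],-1.])
    return p+d*(z-p[2])/d[2]
def proj(c,P,X):
    M,p=P; d=(np.atleast_2d(X)-p)@M
    return np.c_[c["cx"]+c["fx"]*d[:,0]/-d[:,2], c["cy"]-c["fy"]*d[:,1]/-d[:,2]]
def save(name,img): cv2.imwrite(f"pics/{name}.png",img[:,:,::-1])
def crop(name,img,x0,y0,x1,y1,s): save(name,cv2.resize(img[y0:y1,x0:x1],None,fx=s,fy=s,interpolation=cv2.INTER_CUBIC))
E
python3 - <<'E'
from h import *
c=bot.capture("top");P=campose(c)
crop("top1",c["image"],180,105,460,265,2.85)
for n,z in dict(turntable=52,bar_center=70,ear_hole=52,base=40,base_hole=40,rack=50,pin_center=85,pin_square_center=70,pin_disc_center=62,carrier_center=12,spool_mid=50,flux_mid=100,cleaner_mid=60,jar_mid=70,driver=10,caddy=80).items():
    for b in bot.boxes_of(n,c)[:4]:
        l,t,w,h=b["rect"]; print(n,round(b["p"],2),np.round([l+w/2,t+h/2,w,h],0),np.round(ray(c,P,l+w/2,t+h/2,z)))
E
```

```text
turntable 0.96 [321. 188.  49.  36.] [547.  -4.  52.]
turntable 0.91 [481. 184.  49.  36.] [ 567. -469.   52.]
turntable 0.84 [420. 247.  56.  33.] [ 381. -295.   52.]
turntable 0.58 [216. 300.  48.  45.] [216. 291.  52.]
bar_center 0.8 [480. 185.  55.  33.] [ 562. -461.   70.]
bar_center 0.78 [216. 298.  51.  43.] [224. 288.  70.]
bar_center 0.62 [322. 188.  53.  35.] [543.  -5.  70.]
bar_center 0.62 [419. 246.  49.  36.] [ 383. -287.   70.]
ear_hole 0.79 [216. 300.  50.  43.] [215. 292.  52.]
ear_hole 0.76 [323. 188.  46.  39.] [547. -10.  52.]
ear_hole 0.64 [422. 249.  48.  39.] [ 374. -298.   52.]
ear_hole 0.58 [479. 184.  50.  35.] [ 567. -465.   52.]
base 0.86 [319. 184.  61.  70.] [558.   1.  40.]
base_hole 0.89 [317. 183.  60.  67.] [561.   7.  40.]
rack 0.89 [226. 197.  31.  65.] [514. 271.  50.]
pin_center 0.3 [322. 188.  48.  40.] [542.  -6.  85.]
pin_disc_center 0.58 [227. 219.  14.  10.] [450. 266.  62.]
carrier_center 0.67 [420. 192.  24.  32.] [ 542. -300.   12.]
spool_mid 0.63 [374. 137.  15.  20.] [ 699. -156.   50.]
flux_mid 0.59 [140. 185.  76.  54.] [538. 502. 100.]
flux_mid 0.48 [271. 135.  12.  20.] [687. 141. 100.]
flux_mid 0.47 [323. 189.  43.  39.] [540.  -9. 100.]
cleaner_mid 0.55 [266. 245.  20.  26.] [378. 151.  60.]
jar_mid 0.85 [368. 250.  20.  17.] [ 369. -140.   70.]
jar_mid 0.33 [225. 197.  36.  64.] [512. 271.  70.]
driver 0.71 [327. 106.  48.  17.] [797. -18.  10.]
caddy 0.77 [141. 183.  78.  51.] [545. 507.  80.]
```

View pics/top1.png

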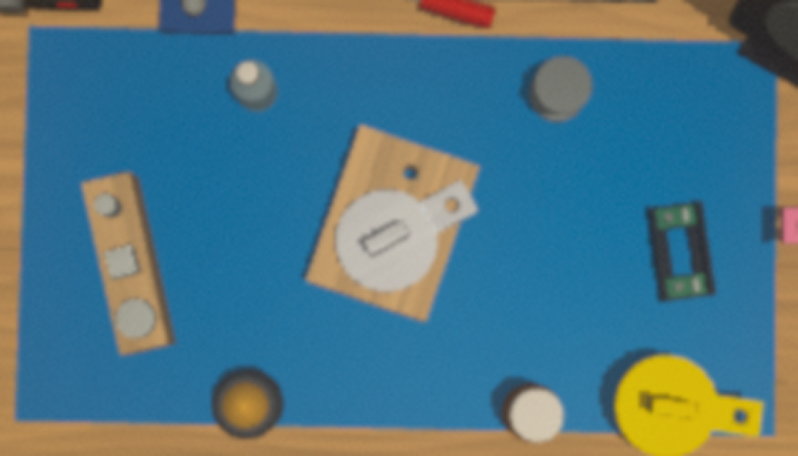

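Run:
```python
from h import *
c=bot.capture("top");P=campose(c)
f=lambda u,v,z:np.round(ray(c,P,180+u/2.85,105+v/2.85,z),0)[:2]
print("tt",f(387,240,52),"earhole",f(453,205,52),"basehole",f(411,172,40))
print("base corners",[f(*p,40) for p in((361,125),(480,165),(427,321),(305,281))])
print("pin",f(107,204,85),"sq",f(121,261,70),"disc",f(135,319,62))
print("carrier",f(680,251,10), f(673,204,10),f(690,299,10))
print("spool",f(560,86,50),"flux",f(248,72,100),"jar",f(537,413,70),"cleaner",f(246,403,60))
```

```text
tt [542.  11.] earhole [579. -55.] basehole [613. -12.]
base corners [array([661.,  41.]), array([622., -83.]), array([460., -31.]), array([499.,  95.])]
pin [569. 290.] sq [513. 278.] disc [456. 264.]
carrier [ 540. -298.] [ 589. -290.] [ 489. -309.]
spool [ 704. -163.] flux [701. 152.] jar [ 370. -142.] cleaner [373. 150.]
```

```bash
cat >> h.py <<'E'
def plan(x,y,z,psi):
    """tool down, tool y at world angle psi (deg); prints shift/turn units"""
    st=bot.read_state(); M=rot(st["tcp_rot"])
    a=np.radians(psi); ty=np.array([np.cos(a),np.sin(a),0]); tz=np.array([0,0,-1.]); tx=np.cross(ty,tz)
    T=R.from_matrix(np.c_[tx,ty,tz])
    d=M.inv().apply(np.array([x,y,z])-st["tcp_pos"]); w=(M.inv()*T).as_rotvec()
    print("t",round(st["time_s"],2),"tcp",np.round(st["tcp_pos"],1),"yaw",round(np.degrees(np.arctan2(*M.as_matrix()[[1,0],1])),1),
      "units",np.round(np.r_[d/500,w/np.pi],4).tolist(),"rows",round(max(np.linalg.norm(d)/50,np.degrees(np.linalg.norm(w))/8.59),1))
E
python3 -c "
from h import *
plan(542,11,160,29)"
```

```text
t 1.05 tcp [132.7 559.5 231.3] yaw 76.7 units [-1.0496, -0.8785, 0.1426, 0.0, 0.0, 0.2648] rows 13.8
```

Call:
servo_tool(commands=[[[-0.6, -0.5, 0, 0, 0, 0.2648], [-0.6, -0.5, 0, 0, 0, 0.2648], [-0.6, -0.5, 0, 0, 0, 0.2648], [-0.6, -0.5, 0, 0, 0, 0.2648], [-0.6, -0.5, 0, 0, 0, 0.2648]]])

```text
time_s: 1.55
tcp_pos: [283.4, 357.9, 231.5]
tcp_rot: [0.0, 0.474, 0.88, 0.0]
ft_force: [1.0, 0.7, -1.1]
grip_width: 85.6
```

```bash
python3 -c "
from h import *
plan(542,11,160,29)"
```

```text
t 1.55 tcp [283.4 357.9 231.5] yaw 33.4 units [-0.8638, 0.0503, 0.143, 0.0003, 0.0, 0.0243] rows 8.8
```

Call:
servo_tool(commands=[[[-0.864, 0.05, 0.143, 0, 0, 0.024], [-0.864, 0.05, 0.143, 0, 0, 0.024], [-0.864, 0.05, 0.143, 0, 0, 0.024], [-0.864, 0.05, 0.143, 0, 0, 0.024], [-0.864, 0.05, 0.143, 0, 0, 0.024]]])

```text
time_s: 2.05
tcp_pos: [432.1, 160.6, 190.6]
tcp_rot: [0.0, 0.505, 0.863, 0.0]
ft_force: [1.4, 0.4, -0.6]
grip_width: 85.6
```

```bash
python3 -c "
from h import *
plan(542,11,160,29)"
```

```text
t 2.05 tcp [432.1 160.6 190.6] yaw 29.4 units [-0.3685, 0.0448, 0.0614, 0.0004, 0.0001, 0.002] rows 3.8
```

Call:
servo_tool(commands=[[[-0.368, 0.045, 0.061, 0, 0, 0.002], [-0.368, 0.045, 0.061, 0, 0, 0.002], [-0.368, 0.045, 0.061, 0, 0, 0.002], [-0.368, 0.045, 0.061, 0, 0, 0.002], [-0.368, 0.045, 0.061, 0, 0, 0.002]]])

```text
time_s: 2.55
tcp_pos: [542.5, 9.3, 159.2]
tcp_rot: [0.0, 0.509, 0.86, -0.0]
ft_force: [-1.6, 0.6, 1.0]
grip_width: 85.4
```

```bash
python3 -c "
from h import *
plan(542,11,160,29)
st=bot.read_state();c=bot.capture('wrist');P=campose(c,st)
np.save('w1.npy',dict(c=c,P=P),allow_pickle=True)
save('w1',c['image'])"
```

```text
t 2.55 tcp [542.5   9.3 159.2] yaw 28.7 units [0.0034, 0.0007, -0.0015, -0.0002, 0.0003, -0.0014] rows 0.0
```

View pics/w1.png

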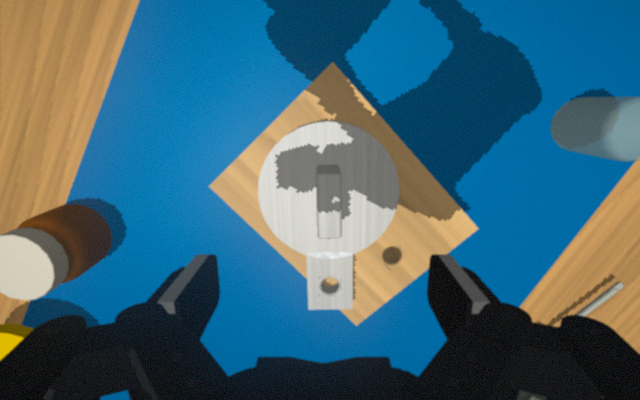

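Run:
```python
from h import *
d=np.load('w1.npy',allow_pickle=True).item();c,P=d['c'],d['P']
crop("w1c",c["image"],200,55,490,335,2.1)
f=lambda u,v,z:np.round(ray(c,P,u,v,z),1)[:2]
print("ear",f(330,285,52),"bh",f(392,255,40))
print("corners",[f(*p,40) for p in((333,63),(209,186),(357,326),(478,229))])
print("flange L/R/T/B",f(258,190,52),f(399,190,52),f(329,121,52))
print("bartop",[f(*p,87) for p in((317,166),(340,166),(341,210),(317,210))])
```

```text
ear [581.4 -52.1] bh [615.6 -10. ]
corners [array([502.7,  93.9]), array([462.7, -28.7]), array([624.3, -81. ]), array([663.4,  41.8])]
flange L/R/T/B [497.5  -9.7] [587.9  40. ] [519.   58.5]
bartop [array([524.3,  32.7]), array([536.7,  39.5]), array([551.3,  15. ]), array([537.9,   7.6])]
```

View pics/w1c.png

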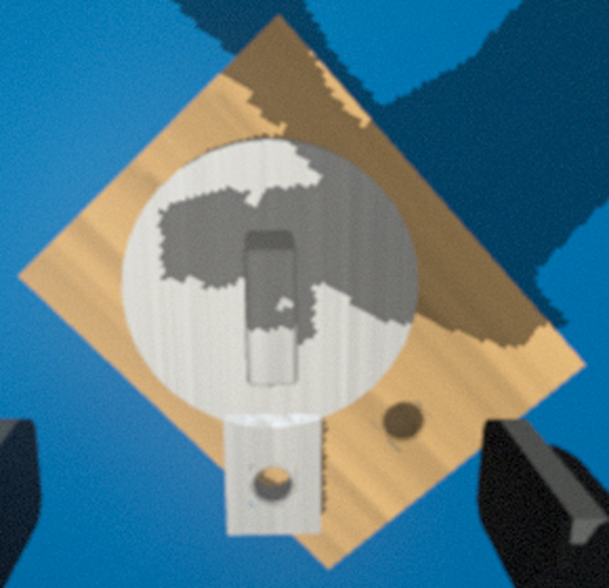

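Run:
```python
from h import *
d=np.load('w1.npy',allow_pickle=True).item();c,P=d['c'],d['P']
f=lambda u,v,z:np.round(ray(c,P,200+u/2.1,55+v/2.1,z),1)[:2]
print("bar top c",f(271.5,316,87)); q=[f(245,250,87),f(296,250,87),f(298,384,87),f(248,384,87)]
print(q,np.mean(q,0)); a=(q[2]+q[3]-q[0]-q[1]);print(np.degrees(np.arctan2(a[1],a[0])),np.linalg.norm(a)/2)
# circle fit flange
g=c["image"]
pts=np.array([f(u,v,52) for u,v in((122,280),(128,235),(150,190),(200,150),(275,138),(340,160),(390,205),(414,255),(416,310),(395,355),(345,405),(175,385),(135,330),(200,408))])
A=np.c_[2*pts,np.ones(len(pts))];s=np.linalg.lstsq(A,(pts**2).sum(1),rcond=None)[0];print(s[:2],np.sqrt(s[2]+s[0]**2+s[1]**2))
print("ear",f(272,484,52),"bh",f(403,420,40))
plan(544,13,75,29)
```

```text
bar top c [543.3  14.1]
[array([526.5,  28.1]), array([539.8,  35.4]), array([561.3,  -1.3]), array([547.6,  -8.8])] [543.8   13.35]
-59.9375549156087 42.519760112211394
[543.18748175  13.68233822] 51.335749659546146
ear [581.2 -52.6] bh [615.5 -10.1]
t 2.6 tcp [541.4  11.4 159.5] yaw 28.8 units [0.0002, 0.0062, 0.1691, -0.0002, -0.0002, -0.001] rows 1.7
```

Call:
servo_tool(commands=[[[-0.0003, 0.006, 0.1, 0, 0, -0.005], [-0.0003, 0.006, 0.199, 0, 0, -0.005], [-0.0003, 0.006, 0.199, 0, 0, -0.005], [-0.0003, 0.006, 0.199, 0, 0, -0.005]]], fingers=60)

```text
time_s: 3.0
tcp_pos: [542.9, 15.5, 60.9]
tcp_rot: [-0.001, 0.5, 0.866, -0.0]
ft_force: [0.7, -0.1, 0.6]
grip_width: 51.0
```

```bash
python3 -c "
from h import *
plan(544,13,60,29.7)"
```

```text
t 3.0 tcp [542.9  15.5  60.9] yaw 30.0 units [-0.0055, -0.0005, 0.0017, -0.0003, -0.0004, 0.0015] rows 0.1
```

Call:
servo_tool(commands=[[[-0.004, 0, 0, 0, 0, 0], [-0.004, 0, 0, 0, 0, 0], [-0.004, 0, 0, 0, 0, 0], [-0.004, 0, 0, 0, 0, 0], [-0.004, 0, 0, 0, 0, 0]]], fingers=0)

```text
time_s: 3.5
tcp_pos: [546.5, 12.2, 63.6]
tcp_rot: [0.002, 0.501, 0.866, 0.001]
ft_force: [-1.8, -0.3, 6.3]
grip_width: 14.9
```

```bash
python3 -c "
from h import *
s=bot.read_state();print(s['grip_width'],s['ft_force'],s['ft_torque'])
plan(544,13,60,72.1)"
```

```text
14.918188438263543 [-1.80308992 -0.32869002  6.30555578] [-7.17464602e-02  3.92562073e-01  1.74755824e-04]
t 3.5 tcp [546.5  12.2  63.6] yaw 29.9 units [0.004, -0.0036, 0.0071, 0.0005, 0.0013, -0.2343] rows 4.9
```

```bash
python3 -c "
from h import *
plan(546.4,14.1,63.6,72.3)"
```

```text
t 3.5 tcp [546.5  12.2  63.6] yaw 29.9 units [0.0035, 0.0017, -0.0001, 0.0005, 0.0013, -0.2354] rows 4.9
```

Call:
servo_tool(commands=[[[0.0003, 0.0002, 0, 0, 0, -0.025], [0.0006, 0.0004, 0, 0, 0, -0.05], [0.001, 0.0006, 0, 0, 0, -0.08], [0.0014, 0.0008, 0, 0, 0, -0.11], [0.0018, 0.001, 0, 0, 0, -0.14]]])

```text
time_s: 4.0
tcp_pos: [546.9, 13.0, 63.6]
tcp_rot: [0.003, 0.298, 0.954, 0.0]
ft_force: [-0.2, -2.2, 5.7]
grip_width: 14.8
```

```bash
python3 -c "
from h import *
s=bot.read_state();print(s['grip_width'],s['ft_force'],s['ft_torque'])
plan(546.4,14.1,63.6,72.3)"
```

```text
14.813270076420514 [-0.15390396 -2.18316707  5.6871341 ] [-0.08777912  0.15499236 -0.20481446]
t 4.0 tcp [546.9  13.   63.6] yaw 55.3 units [0.002, 0.0012, -0.0001, 0.0004, 0.0017, -0.0945] rows 2.0
```

Call:
servo_tool(commands=[[[0.0005, 0.0003, 0, 0, 0, -0.03], [0.001, 0.0006, 0, 0, 0, -0.06], [0.002, 0.001, 0, 0, 0, -0.085], [0.002, 0.001, 0, 0, 0, -0.0945], [0.002, 0.001, 0, 0, 0, -0.0945]]])

```text
time_s: 4.5
tcp_pos: [547.1, 13.7, 63.6]
tcp_rot: [0.004, 0.156, 0.988, -0.0]
ft_force: [1.5, -3.6, 7.0]
grip_width: 14.7
```

```bash
python3 -c "
from h import *
plan(546.4,14.1,63.6,72.3)
st=bot.read_state();c=bot.capture('wrist');P=campose(c,st)
print(np.round(st['ft_force'],1),np.round(st['ft_torque'],2))
np.save('w2.npy',dict(c=c,P=P),allow_pickle=True)
save('w2',c['image'])"
```

```text
t 4.5 tcp [547.1  13.7  63.6] yaw 72.1 units [0.0016, 0.0004, 0.0, 0.0001, 0.0023, -0.0012] rows 0.1
[ 1.5 -3.6  7. ] [-0.23 -0.22 -0.05]
```

View pics/w2.png

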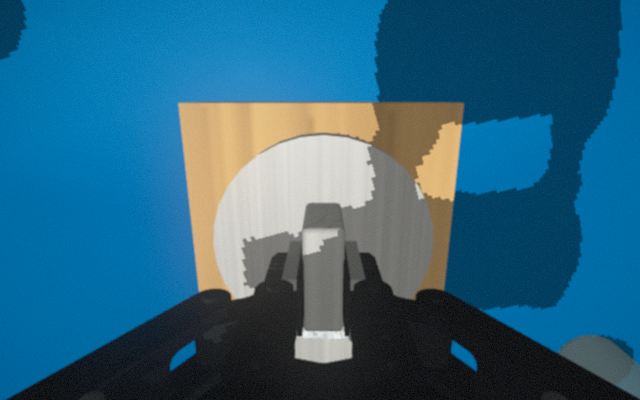

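Call:
servo_tool(commands=[[[0, 0, 0, 0, 0, 0], [0, 0, 0, 0, 0, 0], [0, 0, 0, 0, 0, 0], [0, 0, -0.05, 0, 0, 0], [0, 0, -0.15, 0, 0, 0]]], fingers=60)

```text
time_s: 5.05
tcp_pos: [540.0, 15.6, 131.7]
tcp_rot: [-0.006, 0.156, 0.988, 0.0]
ft_force: [0.4, -0.6, -0.0]
grip_width: 51.3
```

```bash
python3 -c "
from h import *
plan(546,14,180,72)"
```

```text
t 5.05 tcp [540.   15.6 131.7] yaw 72.1 units [-0.0114, 0.0005, -0.0968, -0.0004, -0.0035, 0.0006] rows 1.0
```

Call:
servo_tool(commands=[[[0, 0, -0.06, 0, 0, 0], [0, 0, -0.06, 0, 0, 0], [0, 0, -0.06, 0, 0, 0], [0, 0, -0.06, 0, 0, 0]]], fingers=100)

```text
time_s: 5.45
tcp_pos: [542.7, 15.0, 163.7]
tcp_rot: [-0.002, 0.155, 0.988, 0.0]
ft_force: [0.2, 0.1, -0.4]
grip_width: 85.4
```

```bash
python3 -c "
from h import *
plan(546.4,14.1,150,72.3)
st=bot.read_state();c=bot.capture('wrist');P=campose(c,st)
np.save('w3.npy',dict(c=c,P=P),allow_pickle=True)
save('w3',c['image'])
crop('w3c',c['image'],200,80,460,340,2.3)
print(proj(c,P,[[616.6,-10.7,40],[616.6,-10.7,52],[544,13,52]]))"
```

```text
t 5.45 tcp [542.7  15.  163.7] yaw 72.1 units [-0.0076, 0.0005, 0.0273, -0.0001, -0.0011, -0.001] rows 0.3
[[321.73729873 282.83801859]
 [321.67567795 290.20443033]
 [322.02004404 199.09794566]]
```

View pics/w3c.png

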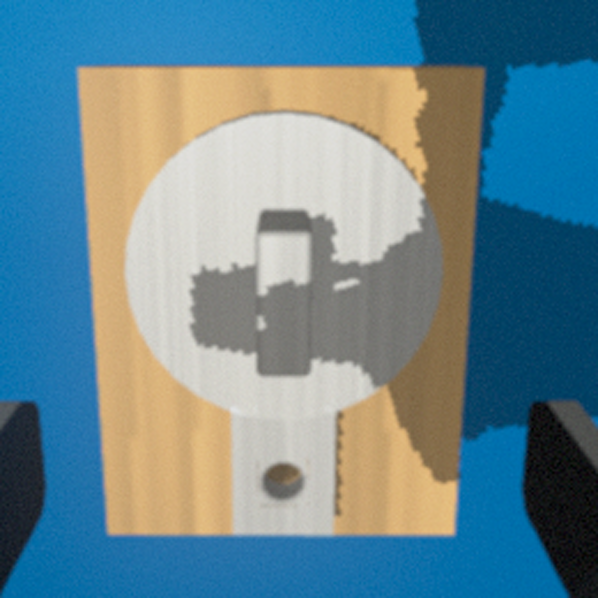

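Run:
```python
from h import *
d=np.load('w3.npy',allow_pickle=True).item();c,P=d['c'],d['P']
f=lambda u,v,z:np.round(ray(c,P,200+u/2.3,80+v/2.3,z),1)[:2]
crop("w3z",c["image"],295,260,350,320,10)
print("ear",f(283,481,52),"corners",[f(*p,40) for p in((78,67),(484,67),(457,534),(107,534))])
q=np.array([f(*p,40) for p in((78,67),(484,67),(457,534),(107,534))]);print(q.mean(0))
a=q[2]+q[3]-q[0]-q[1];b=q[1]+q[2]-q[0]-q[3]
print(np.degrees(np.arctan2(a[1],a[0])),np.degrees(np.arctan2(b[1],b[0])))
u=a/np.linalg.norm(a);print("hole pred",q.mean(0)+56*u, "axis",q.mean(0)-20*u)
q=np.array([f(*p,87) for p in((257,232),(311,232),(311,375),(257,375))]);a=q[2]+q[3]-q[0]-q[1];print("bar",q.mean(0),np.degrees(np.arctan2(a[1],a[0])))
q=np.array([f(*p,52) for p in((125,265),(441,265))]);a=q[1]-q[0];print(q.mean(0))
```

```text
ear [616.   -9.4] corners [array([462.2, -28.6]), array([501.8,  94.7]), array([663.6,  43.8]), array([623.5, -81.1])]
[562.775   7.2  ]
-17.745958491082824 72.19755198225025
hole pred [616.11036889  -9.86863864] axis [543.72665397  13.29594237]
bar [543.925  14.125] -17.839468472867424
[541.35  14.65]
```

View pics/w3z.png

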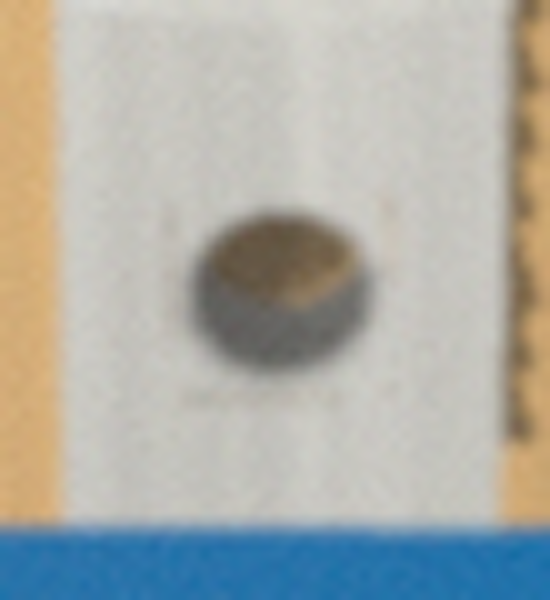

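```bash
python3 -c "
from h import *
plan(569,290,170,103)"
```

```text
t 5.5 tcp [542.6  15.1 163.4] yaw 72.1 units [0.1187, 0.5395, -0.0129, 0.0002, -0.0013, -0.1716] rows 5.5
```

Call:
servo_tool(commands=[[[0.119, 0.539, -0.013, 0, 0, -0.172], [0.119, 0.539, -0.013, 0, 0, -0.172], [0.119, 0.539, -0.013, 0, 0, -0.172], [0.119, 0.539, -0.013, 0, 0, -0.172], [0.119, 0.539, -0.013, 0, 0, -0.172]]])

```text
time_s: 6.0
tcp_pos: [566.6, 265.3, 169.5]
tcp_rot: [-0.002, -0.115, 0.993, -0.0]
ft_force: [0.3, 0.2, 0.1]
grip_width: 85.5
```

```bash
python3 -c "
from h import *
plan(569,290,170,103)"
```

```text
t 6.0 tcp [566.6 265.3 169.5] yaw 103.2 units [-0.016, 0.0469, -0.001, -0.0, -0.001, 0.0011] rows 0.5
```

Call:
servo_tool(commands=[[[-0.01, 0.04, 0, 0, 0, 0], [-0.01, 0.04, 0, 0, 0, 0], [-0.01, 0.04, 0, 0, 0, 0], [-0.01, 0.04, 0, 0, 0, 0]]])

```text
time_s: 6.4
tcp_pos: [567.8, 282.8, 170.5]
tcp_rot: [-0.001, -0.113, 0.994, -0.0]
ft_force: [-0.2, -0.4, 0.5]
grip_width: 85.5
```

```bash
python3 -c "
from h import *
plan(569,290,170,103)
st=bot.read_state();c=bot.capture('wrist');P=campose(c,st)
np.save('w4.npy',dict(c=c,P=P),allow_pickle=True)
save('w4',c['image'])"
```

```text
t 6.4 tcp [567.8 282.8 170.5] yaw 103.0 units [-0.0056, 0.0135, 0.0009, -0.0002, -0.0006, 0.0] rows 0.1
```

View pics/w4.png

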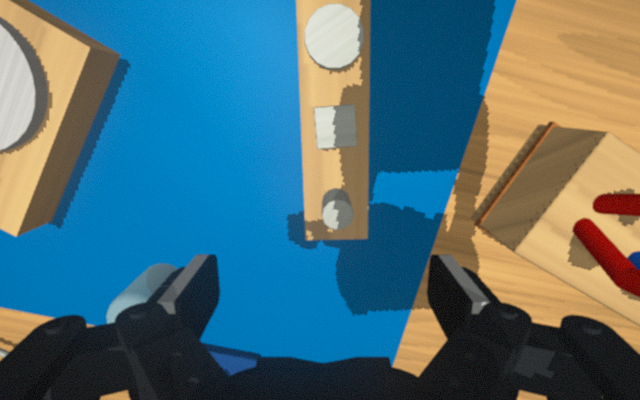

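Run:
```python
from h import *
d=np.load('w4.npy',allow_pickle=True).item();c,P=d['c'],d['P']
crop("w4c",c["image"],295,90,380,250,3.7)
crop("w4d",c["image"],305,180,370,245,9)
```

```text
(no output)
```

View pics/w4d.png

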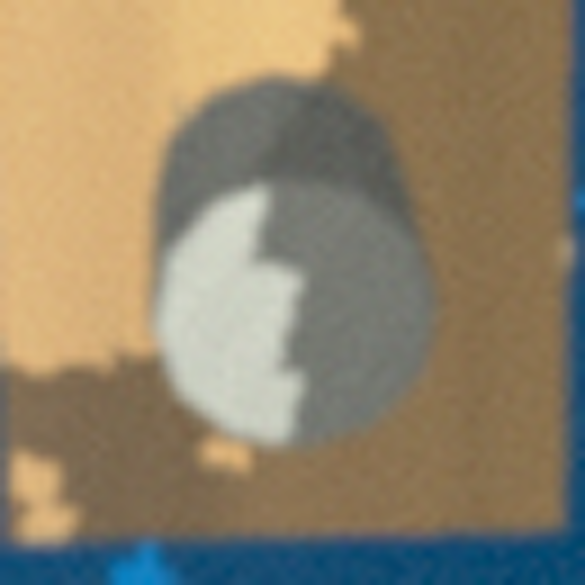

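Run:
```python
from h import *
d=np.load('w4.npy',allow_pickle=True).item();c,P=d['c'],d['P']
f=lambda u,v,z:np.round(ray(c,P,u,v,z),1)[:2]
print("disc",f(333,36,62),"sq",f(335,126,70))
```

```text
disc [458.9 263.9] sq [514.5 278.4]
```

Run:
```python
from h import *
d=np.load('w4.npy',allow_pickle=True).item();c,P=d['c'],d['P']
f=lambda u,v,z:np.round(ray(c,P,u,v,z),1)[:2]
p=f(337.8,214.7,85);print(p, f(322,214.7,85),f(353.4,214.7,85))
plan(p[0],p[1],58,103.5)
```

```text
[570.9 293.5] [573.3 283. ] [568.5 303.9]
t 6.45 tcp [568.  282.7 170.8] yaw 103.0 units [-0.0109, 0.0198, 0.2255, -0.0001, -0.0004, -0.0029] rows 2.3
```

Call:
servo_tool(commands=[[[-0.011, 0.02, 0.03, 0, 0, -0.003], [-0.011, 0.02, 0.11, 0, 0, -0.003], [-0.011, 0.02, 0.19, 0, 0, -0.003], [-0.011, 0.02, 0.228, 0, 0, -0.003], [-0.011, 0.02, 0.228, 0, 0, -0.003]]], fingers=75)

```text
time_s: 6.95
tcp_pos: [568.3, 292.9, 53.3]
tcp_rot: [-0.004, -0.118, 0.993, -0.001]
ft_force: [-0.5, 0.6, -0.2]
grip_width: 64.3
```

```bash
python3 -c "
from h import *
plan(570.9,293.5,56,103.5)
st=bot.read_state();c=bot.capture('wrist');P=campose(c,st)
np.save('w5.npy',dict(c=c,P=P),allow_pickle=True)
save('w5',c['image'])"
```

```text
t 6.95 tcp [568.3 292.9  53.3] yaw 103.5 units [-0.0053, -0.0001, -0.0055, -0.0002, -0.0026, 0.0001] rows 0.1
```

View pics/w5.png

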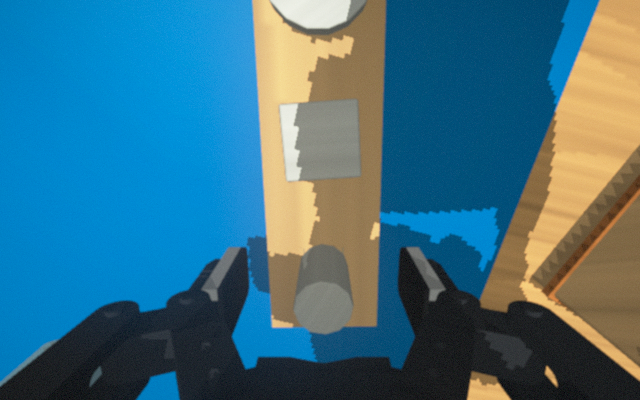

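Call:
servo_tool(commands=[[[-0.001, 0, -0.004, 0, 0, 0], [-0.001, 0, -0.004, 0, 0, 0]]])

```text
time_s: 7.2
tcp_pos: [573.7, 295.5, 62.3]
tcp_rot: [0.002, -0.118, 0.993, 0.0]
ft_force: [-0.0, 0.3, -0.0]
grip_width: 64.4
```

```bash
python3 -c "
from h import *
plan(570.9,293.5,56,103.5)
st=bot.read_state();c=bot.capture('wrist');P=campose(c,st)
np.save('w5.npy',dict(c=c,P=P),allow_pickle=True)
crop('w5c',c['image'],280,230,370,350,5)"
```

```text
t 7.2 tcp [573.7 295.5  62.3] yaw 103.6 units [0.0064, -0.0026, 0.0126, 0.0001, 0.0015, 0.0005] rows 0.1
```

View pics/w5c.png

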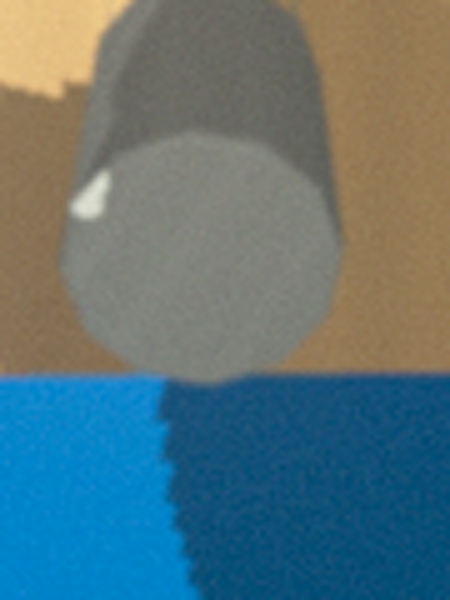

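Call:
servo_tool(commands=[[[0, 0, 0, 0, 0, 0], [0, 0, 0, 0, 0, 0], [0, 0, 0, 0, 0, 0], [0, 0, 0, 0, 0, 0]]])

```text
time_s: 7.65
tcp_pos: [571.6, 295.3, 59.4]
tcp_rot: [-0.0, -0.119, 0.993, -0.0]
ft_force: [0.1, -0.6, -0.5]
grip_width: 64.0
```

```bash
python3 -c "
from h import *
d=np.load('w5.npy',allow_pickle=True).item()
print(ray(d['c'],d['P'],320.4,281.6,85))
plan(570.9,293.5,56,103.5)"
```

```text
[570.62916075 293.42719325  85.        ]
t 7.65 tcp [571.6 295.3  59.4] yaw 103.6 units [0.0022, -0.0032, 0.0069, -0.0, -0.0, 0.0007] rows 0.1
```

Call:
servo_tool(commands=[[[0.002, -0.0035, 0.006, 0, 0, 0], [0.002, -0.0035, 0.006, 0, 0, 0], [0.002, -0.0035, 0.006, 0, 0, 0], [0.002, -0.0035, 0.006, 0, 0, 0], [0.002, -0.0035, 0.006, 0, 0, 0]]], fingers=0)

```text
time_s: 8.15
tcp_pos: [571.0, 293.3, 56.3]
tcp_rot: [-0.0, -0.119, 0.993, -0.0]
ft_force: [0.4, 0.1, -1.5]
grip_width: 20.6
```

Call:
servo_tool(commands=[[[0, 0, 0, 0, 0, 0], [0, 0, 0, 0, 0, 0], [0, 0, 0, 0, 0, 0]]])

```text
time_s: 8.45
tcp_pos: [571.0, 293.3, 56.4]
tcp_rot: [-0.0, -0.119, 0.993, -0.0]
ft_force: [-0.3, -0.2, -1.3]
grip_width: 20.0
```

```bash
python3 -c "
from h import *
plan(570.9,293.5,56,103.5)
st=bot.read_state();c=bot.capture('wrist');P=campose(c,st)
np.save('w6.npy',dict(c=c,P=P),allow_pickle=True)
crop('w6',c['image'],220,200,420,400,3)"
```

```text
t 8.45 tcp [571.  293.3  56.4] yaw 103.6 units [0.0001, 0.0004, 0.0007, -0.0, -0.0, 0.0007] rows 0.0
```

View pics/w6.png

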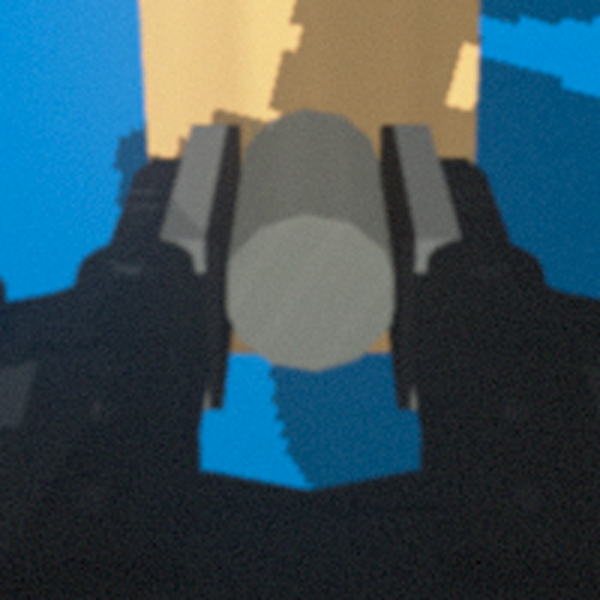

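```bash
python3 -c "
from h import *
d=np.load('w6.npy',allow_pickle=True).item();st=bot.read_state()
p=ray(d['c'],d['P'],323.3,297.3,85);M=rot(st['tcp_rot'])
print(p, M.inv().apply(p-st['tcp_pos']), 'pin yaw', (103.6))"
```

```text
[570.78151066 293.08641249  85.        ] [  0.27501473  -0.15119714 -28.65860913] pin yaw 103.6
```

Call:
servo_tool(commands=[[[0, 0, -0.03, 0, 0, 0], [0, 0, -0.07, 0, 0, 0], [0, 0, -0.11, 0, 0, 0], [0, 0, -0.15, 0, 0, 0], [0, 0, -0.15, 0, 0, 0]]])

```text
time_s: 9.0
tcp_pos: [573.7, 294.1, 136.4]
tcp_rot: [0.004, -0.119, 0.993, 0.001]
ft_force: [0.3, 0.8, -0.7]
grip_width: 20.3
```

```bash
python3 -c "
from h import *
plan(616,-9.7,132,72.2)"
```

```text
t 9.0 tcp [573.7 294.1 136.4] yaw 103.6 units [0.061, -0.6105, 0.0081, 0.0008, 0.0024, 0.1746] rows 6.1
```

Call:
servo_tool(commands=[[[0.01, -0.06, 0, 0, 0, 0.03], [0.02, -0.14, 0, 0, 0, 0.06], [0.03, -0.23, 0, 0, 0, 0.1], [0.035, -0.32, 0, 0, 0, 0.14], [0.04, -0.4, 0, 0, 0, 0.175]]])

```text
time_s: 9.5
tcp_pos: [598.4, 92.2, 130.9]
tcp_rot: [-0.0, 0.158, 0.987, -0.0]
ft_force: [0.6, 0.6, -0.8]
grip_width: 20.3
```

```bash
python3 -c "
from h import *
plan(616,-9.7,132,72.2)"
```

```text
t 9.5 tcp [598.4  92.2 130.9] yaw 71.8 units [-0.0971, -0.1827, -0.0022, -0.0001, -0.0002, -0.0021] rows 2.1
```

Call:
servo_tool(commands=[[[-0.045, -0.08, -0.002, 0, 0, -0.002], [-0.08, -0.14, -0.002, 0, 0, -0.002], [-0.095, -0.173, -0.002, 0, 0, -0.002], [-0.095, -0.173, -0.002, 0, 0, -0.002], [-0.095, -0.173, -0.002, 0, 0, -0.002]]])

```text
time_s: 10.0
tcp_pos: [616.9, -1.8, 132.0]
tcp_rot: [-0.001, 0.152, 0.988, 0.0]
ft_force: [-0.6, -0.4, -0.6]
grip_width: 20.2
```

Call:
servo_tool(commands=[[[0, 0, 0, 0, 0, 0], [0, 0, 0, 0, 0, 0], [0, 0, 0, 0, 0, 0], [0, 0, 0, 0, 0, 0]]])

```text
time_s: 10.4
tcp_pos: [617.3, -2.0, 132.5]
tcp_rot: [-0.0, 0.152, 0.988, 0.0]
ft_force: [-0.4, -0.8, -0.9]
grip_width: 20.4
```

```bash
python3 -c "
from h import *
plan(616,-9.7,106,72.2)
st=bot.read_state();c=bot.capture('wrist');P=campose(c,st)
np.save('w7.npy',dict(c=c,P=P),allow_pickle=True)
save('w7',c['image'])"
```

```text
t 10.4 tcp [617.3  -2.  132.5] yaw 72.5 units [-0.0021, -0.0155, 0.0529, 0.0, -0.0, 0.0019] rows 0.6
```

View pics/w7.png

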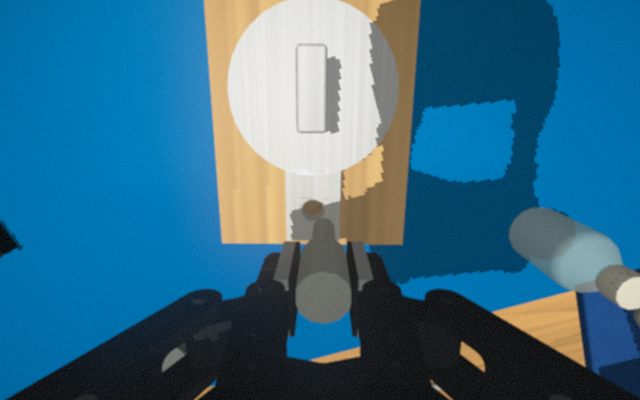

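Run:
```python
from h import *
d=np.load('w7.npy',allow_pickle=True).item();c,P=d['c'],d['P']
crop("w7c",c["image"],260,180,380,330,4)
print(proj(c,P,[[616,-9.7,52]]), proj(c,P,[[617.3,-2,132.5+29],[617.3,-2,132.5-51.5]]))
```

```text
[[312.45658834 210.08385149]] [[324.95847708 297.74213007]
 [324.25143867 223.24077044]]
```

View pics/w7c.png

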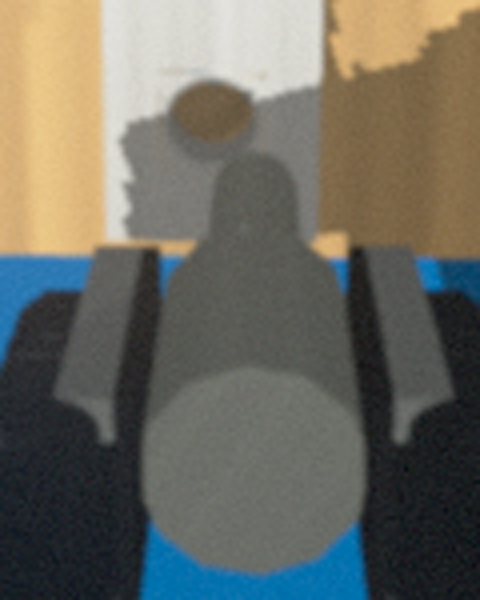

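Call:
servo_tool(commands=[[[-0.0026, -0.0149, 0.01, 0, 0, 0], [-0.0026, -0.0149, 0.025, 0, 0, 0], [-0.0026, -0.0149, 0.04, 0, 0, 0], [-0.0026, -0.0149, 0.04, 0, 0, 0], [-0.0026, -0.0149, 0.04, 0, 0, 0]]])

```text
time_s: 10.95
tcp_pos: [616.0, -10.1, 111.8]
tcp_rot: [-0.001, 0.152, 0.988, 0.0]
ft_force: [-0.7, 0.1, -0.7]
grip_width: 20.4
```

Call:
servo_tool(commands=[[[0, 0, 0, 0, 0, 0], [0, 0, 0, 0, 0, 0], [0, 0, 0, 0, 0, 0]]])

```text
time_s: 11.25
tcp_pos: [616.6, -10.2, 112.8]
tcp_rot: [0.0, 0.152, 0.988, -0.0]
ft_force: [-0.3, 0.3, -0.8]
grip_width: 20.2
```

```bash
python3 -c "
from h import *
plan(616.35,-9.5,56,72.2)
st=bot.read_state();c=bot.capture('wrist');P=campose(c,st)
np.save('w8.npy',dict(c=c,P=P),allow_pickle=True)
crop('w8',c['image'],260,180,380,330,4)
t=st['tcp_pos'];print(proj(c,P,[[616,-9.7,52]]), proj(c,P,[t+[0,0,29],t+[0,0,-51.5]]))"
```

```text
t 11.25 tcp [616.6 -10.2 112.8] yaw 72.5 units [0.001, 0.0011, 0.1136, 0.0, 0.0002, 0.0016] rows 1.1
[[324.67240596 216.89686761]] [[325.03356    297.75493076]
 [324.29289954 223.17895889]]
```

View pics/w8.png

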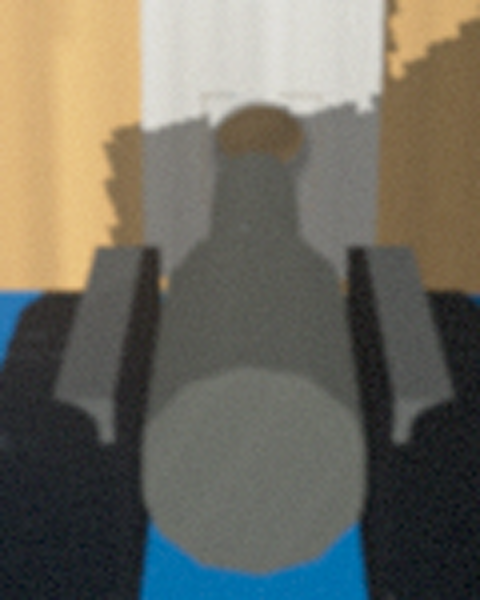

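Call:
servo_tool(commands=[[[0.0014, 0.0014, 0, 0, 0, 0], [0.0014, 0.0014, 0.012, 0, 0, 0], [0.0014, 0.0014, 0.024, 0, 0, 0], [0.0014, 0.0014, 0.036, 0, 0, 0], [0.0014, 0.0014, 0.048, 0, 0, 0]]])

```text
time_s: 11.8
tcp_pos: [615.6, -9.2, 87.5]
tcp_rot: [-0.0, 0.152, 0.988, 0.0]
ft_force: [-0.3, -0.1, -0.5]
grip_width: 20.1
```

Call:
servo_tool(commands=[[[0, 0, 0.01, 0, 0, 0], [0, 0, 0.02, 0, 0, 0], [0, 0, 0.03, 0, 0, 0], [0, 0, 0.03, 0, 0, 0]]])

```text
time_s: 12.2
tcp_pos: [615.3, -9.1, 72.4]
tcp_rot: [-0.001, 0.152, 0.988, 0.0]
ft_force: [-1.6, 0.4, -0.3]
grip_width: 20.5
```

Call:
servo_tool(commands=[[[0, 0, 0.01, 0, 0, 0], [0, 0, 0.02, 0, 0, 0], [0, 0, 0.028, 0, 0, 0], [0, 0, 0.03, 0, 0, 0], [0, 0, 0.03, 0, 0, 0]]])

```text
time_s: 12.7
tcp_pos: [616.0, -9.3, 58.4]
tcp_rot: [0.0, 0.152, 0.988, -0.0]
ft_force: [-0.5, -0.3, -1.1]
grip_width: 20.2
```

```bash
python3 -c "
from h import *
plan(616.35,-9.5,58,72.2)
st=bot.read_state();c=bot.capture('wrist');P=campose(c,st)
print(st['ft_force'],st['ft_torque'])
crop('w9',c['image'],200,100,440,340,2.5)"
```

```text
t 12.7 tcp [616.   -9.3  58.4] yaw 72.5 units [-0.0009, -0.0002, 0.0008, -0.0, 0.0, 0.0016] rows 0.0
[-0.47049647 -0.33906032 -1.10061763] [-0.04320896 -0.00473587 -0.02834048]
```

View pics/w9.png

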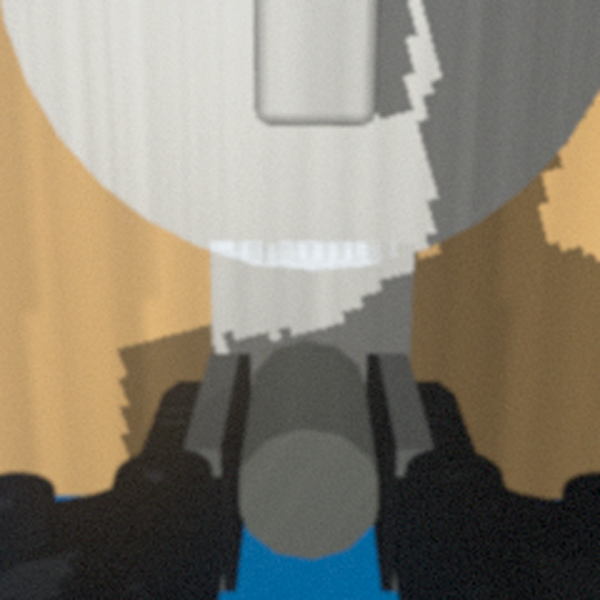

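Call:
servo_tool(commands=[[[0, 0, 0.002, 0, 0, 0], [0, 0, 0.003, 0, 0, 0], [0, 0, 0.003, 0, 0, 0]]])

```text
time_s: 13.05
tcp_pos: [616.2, -9.3, 58.2]
tcp_rot: [0.0, 0.152, 0.988, -0.0]
ft_force: [-3.3, 0.7, 7.2]
grip_width: 20.3
```

Call:
servo_tool(commands=[[[0, 0, 0, 0, 0, 0], [0, 0, 0, 0, 0, 0], [0, 0, 0, 0, 0, 0], [0, 0, 0, 0, 0, 0], [0, 0, -0.03, 0, 0, 0]]], fingers=60)

```text
time_s: 13.55
tcp_pos: [613.9, -8.9, 69.9]
tcp_rot: [-0.003, 0.152, 0.988, 0.0]
ft_force: [-1.2, -0.4, -0.0]
grip_width: 51.5
```

Call:
servo_tool(commands=[[[0, 0, -0.05, 0, 0, 0], [0, 0, -0.13, 0, 0, 0], [0, 0, -0.19, 0, 0, 0], [0, 0, -0.19, 0, 0, 0], [0, 0, -0.19, 0, 0, 0]]], fingers=100)

```text
time_s: 14.05
tcp_pos: [616.7, -9.4, 168.8]
tcp_rot: [0.001, 0.152, 0.988, -0.0]
ft_force: [0.4, -0.0, -0.4]
grip_width: 85.8
```

```bash
python3 -c "
from h import *
st=bot.read_state();c=bot.capture('wrist');P=campose(c,st)
save('w10',c['image'])
plan(540,-298,170,80)"
```

```text
t 14.1 tcp [615.7  -9.2 167.1] yaw 72.5 units [-0.0295, -0.5963, -0.0059, 0.0, -0.0, -0.0418] rows 6.0
```

View pics/w10.png

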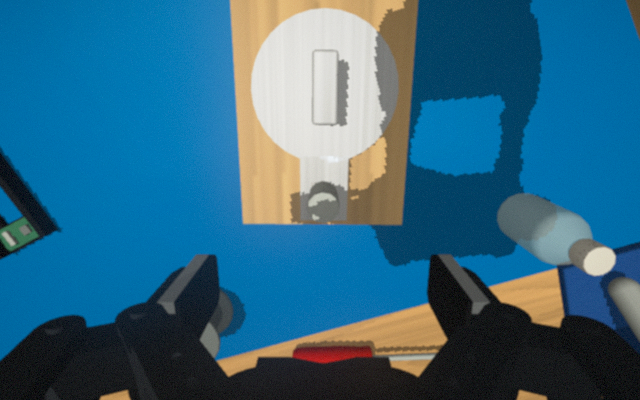

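```bash
python3 -c "
from h import *
plan(540,-298,170,100)"
```

```text
t 14.1 tcp [615.7  -9.2 167.1] yaw 72.5 units [-0.0295, -0.5963, -0.0059, 0.0, -0.0, -0.1529] rows 6.0
```

Call:
servo_tool(commands=[[[-0.03, -0.596, -0.006, 0, 0, -0.153], [-0.03, -0.596, -0.006, 0, 0, -0.153], [-0.03, -0.596, -0.006, 0, 0, -0.153], [-0.03, -0.596, -0.006, 0, 0, -0.153], [-0.03, -0.596, -0.006, 0, 0, -0.153]]])

```text
time_s: 14.6
tcp_pos: [553.4, -243.5, 167.7]
tcp_rot: [-0.001, -0.088, 0.996, 0.001]
ft_force: [1.1, 0.0, -0.3]
grip_width: 85.1
```

```bash
python3 -c "
from h import *
plan(540,-298,150,100)"
```

```text
t 14.6 tcp [ 553.4 -243.5  167.7] yaw 100.1 units [0.0455, -0.1027, 0.0352, 0.0007, -0.0007, 0.0006] rows 1.2
```

Call:
servo_tool(commands=[[[0.04, -0.09, 0.035, 0, 0, 0], [0.04, -0.09, 0.035, 0, 0, 0], [0.04, -0.09, 0.035, 0, 0, 0], [0.04, -0.09, 0.035, 0, 0, 0], [0.04, -0.09, 0.035, 0, 0, 0]]])

```text
time_s: 15.1
tcp_pos: [543.8, -288.7, 151.9]
tcp_rot: [0.0, -0.088, 0.996, 0.0]
ft_force: [-0.6, -0.6, 0.1]
grip_width: 85.5
```

```bash
python3 -c "
from h import *
plan(540,-298,150,100)
st=bot.read_state();c=bot.capture('wrist');P=campose(c,st)
np.save('w11.npy',dict(c=c,P=P),allow_pickle=True)
save('w11',c['image']); crop('w11c',c['image'],240,80,420,330,2.4)"
```

```text
t 15.1 tcp [ 543.8 -288.7  151.9] yaw 100.1 units [0.0107, -0.0169, 0.0038, 0.0001, 0.0, 0.0008] rows 0.2
```

View pics/w11.png

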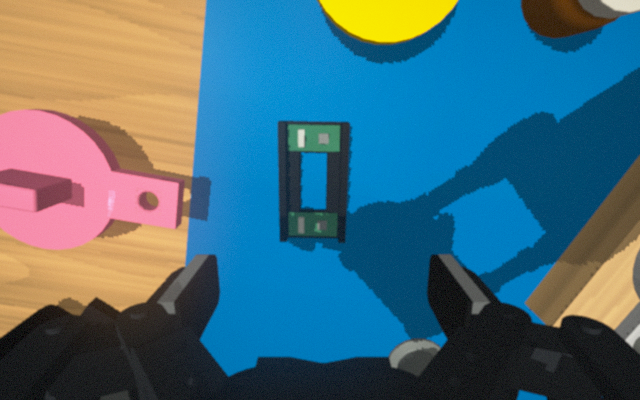

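View pics/w11c.png

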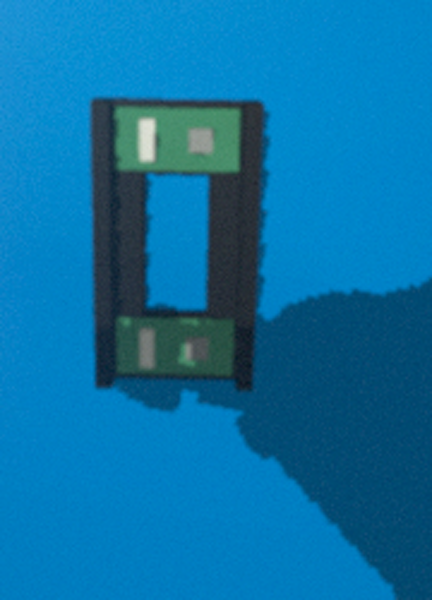

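```bash
cat > fit.py <<'E'
from h import *
def draw(c,P,x,y,th,img,col=(255,0,0)):
    a=np.radians(th);Rm=np.array([[np.cos(a),-np.sin(a)],[np.sin(a),np.cos(a)]])
    def poly(hx,hy,z,col):
        q=np.array([[hx,hy],[hx,-hy],[-hx,-hy],[-hx,hy]])@Rm.T+[x,y]
        p=proj(c,P,np.c_[q,np.full(4,z)]); S=6
        cv2.polylines(img,[np.round((p-[240,80])*4).astype(int)],True,col,1)
    poly(50,28,16,(255,0,0));poly(50,28,0,(255,255,0));poly(25,11,6,(255,0,255))
E
python3 - <<'E'
from fit import *
d=np.load('w11.npy',allow_pickle=True).item();c,P=d['c'],d['P']
f=lambda u,v,z:np.round(ray(c,P,240+u/2.4,80+v/2.4,z),1)[:2]
print("slot",[f(*p,3) for p in((147,173),(210,173),(208,312),(147,312))])
print("bottom",f(97,387,16),f(251,388,16),"top",f(93,99,8),f(263,101,8))
img=cv2.resize(c['image'][80:260,240:400],None,fx=4,fy=4)
x,y,th=541,-297,10
draw(c,P,x,y,th,img); save("fit1",img[:560])
E
```

```text
slot [array([ 519.3, -311.8]), array([ 515.5, -290.3]), array([ 565.1, -282. ]), array([ 569. , -303.7])]
bottom [ 595.4 -316.6] [ 586.2 -262.8] top [ 497.5 -333.2] [ 488.2 -277.5]
```

View pics/fit1.png

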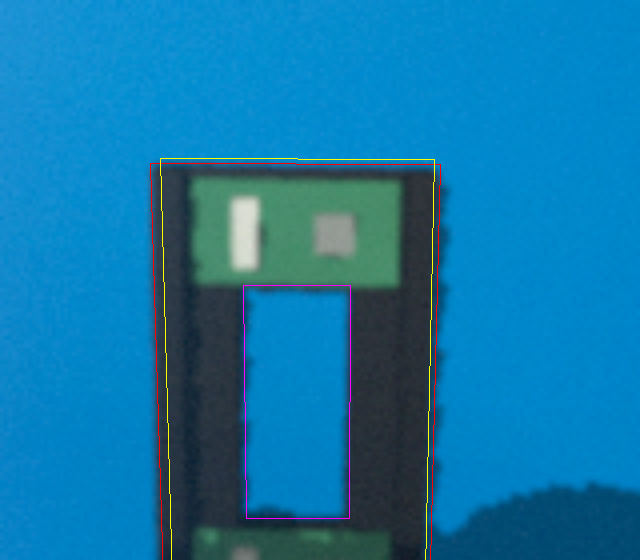

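```bash
python3 -c "
from h import *
plan(542,-296.8,40,99.8)"
```

```text
t 15.15 tcp [ 543.8 -288.9  152.1] yaw 100.1 units [0.0065, -0.015, 0.2241, -0.0, 0.0001, 0.0019] rows 2.2
```

Call:
servo_tool(commands=[[[0.0065, -0.015, 0.06, 0, 0, 0.002], [0.0065, -0.015, 0.13, 0, 0, 0.002], [0.0065, -0.015, 0.19, 0, 0, 0.002], [0.0065, -0.015, 0.22, 0, 0, 0.002], [0.0065, -0.015, 0.224, 0, 0, 0.002]]], fingers=84)

```text
time_s: 15.65
tcp_pos: [540.4, -296.5, 37.9]
tcp_rot: [-0.001, -0.085, 0.996, 0.001]
ft_force: [-0.3, 0.5, -0.3]
grip_width: 71.4
```

Call:
servo_tool(commands=[[[0, 0, 0, 0, 0, 0], [0, 0, 0, 0, 0, 0], [0, 0, 0, 0, 0, 0]]])

```text
time_s: 15.95
tcp_pos: [542.5, -299.1, 41.8]
tcp_rot: [0.001, -0.084, 0.996, -0.001]
ft_force: [-0.6, 0.5, -0.3]
grip_width: 71.6
```

```bash
python3 -c "
from fit import *
plan(542,-296.8,1.5,99.8)
st=bot.read_state();c=bot.capture('wrist');P=campose(c,st)
np.save('w12.npy',dict(c=c,P=P),allow_pickle=True)
img=cv2.resize(c['image'][80:,240:400],None,fx=4,fy=4)
draw(c,P,542,-296.8,9.8,img); save('fit2',cv2.resize(img[400:],None,fx=.75,fy=.75))
save('w12',c['image'])"
```

```text
t 15.95 tcp [ 542.5 -299.1   41.8] yaw 99.7 units [0.0005, 0.0049, 0.0807, -0.0008, 0.0007, -0.0007] rows 0.8
```

View pics/w12.png

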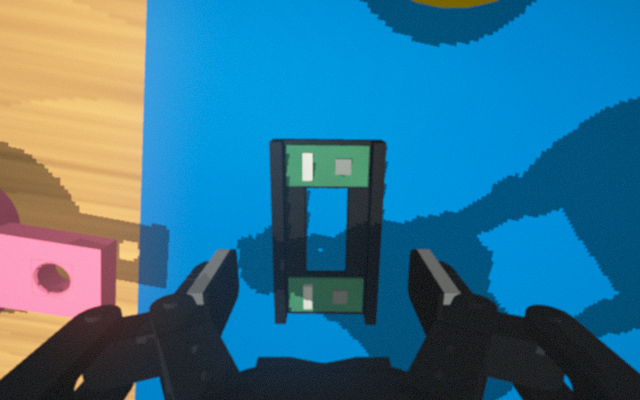

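View pics/fit2.png

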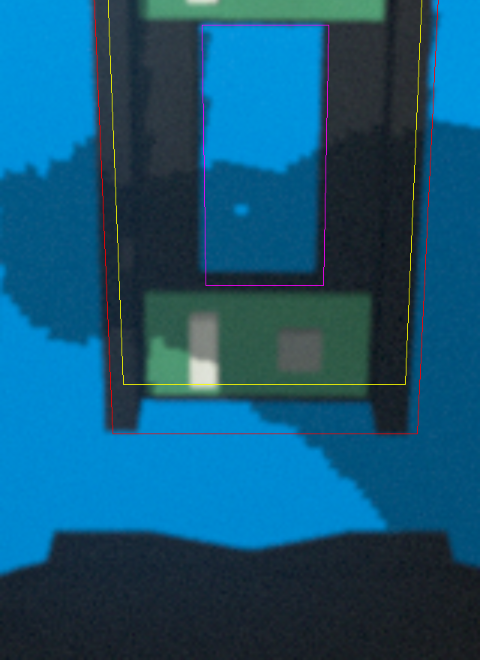

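Call:
servo_tool(commands=[[[0.0005, 0.003, 0.02, 0, 0, 0], [0.0005, 0.003, 0.04, 0, 0, 0], [0.0005, 0.003, 0.055, 0, 0, 0], [0.0005, 0.003, 0.062, 0, 0, 0], [0.0005, 0.003, 0.066, 0, 0, 0]]])

```text
time_s: 16.5
tcp_pos: [540.4, -296.5, 5.9]
tcp_rot: [-0.001, -0.084, 0.996, 0.0]
ft_force: [0.5, -0.1, 0.1]
grip_width: 71.7
```

Call:
servo_tool(commands=[[[0, 0, 0.004, 0, 0, 0], [0, 0, 0.008, 0, 0, 0], [0, 0, 0.01, 0, 0, 0], [0, 0, 0.01, 0, 0, 0]]])

```text
time_s: 16.9
tcp_pos: [540.9, -296.8, 1.9]
tcp_rot: [0.0, -0.084, 0.996, -0.0]
ft_force: [0.0, 0.2, 0.6]
grip_width: 71.5
```

```bash
python3 -c "
from h import *
plan(542,-297.5,1.5,99.8)"
```

```text
t 16.9 tcp [ 540.9 -296.8    1.9] yaw 99.7 units [-0.002, -0.0017, 0.0007, -0.0, 0.0, -0.0008] rows 0.0
```

Close on the carrier.

Call:
servo_tool(commands=[[[-0.002, -0.001, 0, 0, 0, 0], [-0.002, -0.001, 0, 0, 0, 0], [-0.002, -0.001, 0, 0, 0, 0], [-0.002, -0.001, 0, 0, 0, 0], [-0.002, -0.001, 0, 0, 0, 0]]], fingers=0)

```text
time_s: 17.4
tcp_pos: [542.5, -297.6, 2.5]
tcp_rot: [0.001, -0.084, 0.996, -0.001]
ft_force: [0.6, -0.6, 4.6]
grip_width: 54.7
```

```bash
python3 -c "
from h import *
plan(542,-297.5,1.5,99.8)
st=bot.read_state();c=bot.capture('wrist');P=campose(c,st)
np.save('w13.npy',dict(c=c,P=P),allow_pickle=True)
save('w13',c['image'])"
```

```text
t 17.4 tcp [ 542.5 -297.6    2.5] yaw 99.7 units [0.001, 0.0003, 0.0021, -0.0004, 0.0004, -0.0008] rows 0.0
```

View pics/w13.png

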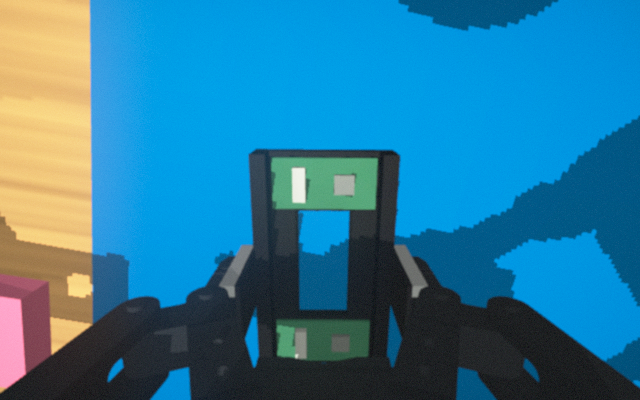

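Run:
```python
from h import *
d=np.load('w13.npy',allow_pickle=True).item();c,P=d['c'],d['P'];st=bot.read_state();M=rot(st['tcp_rot'])
crop("w13c",c["image"],240,140,410,370,2.6)
for z in(0,6):
  for v in (210,310): print(z,v,np.round(M.inv().apply(ray(c,P,323.5,v,z)-st['tcp_pos']),1))
```

```text
0 210 [23.8 -0.1  2.5]
0 310 [-25.4  -0.1   2.6]
6 210 [25.6 -0.1 -3.5]
6 310 [-21.5  -0.1  -3.4]
```

View pics/w13c.png

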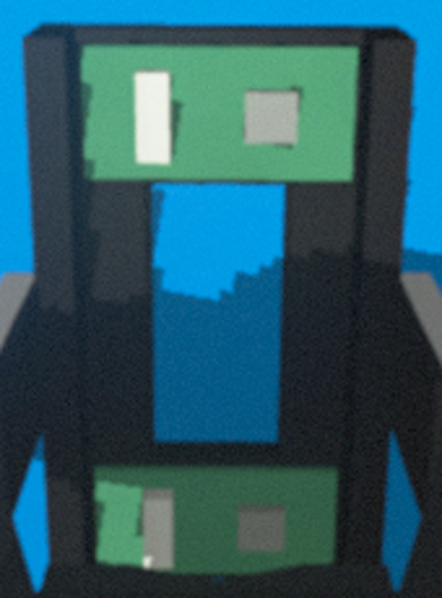

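Call:
servo_tool(commands=[[[0, 0, -0.03, 0, 0, 0], [0, 0, -0.08, 0, 0, 0], [0, 0, -0.13, 0, 0, 0], [0, 0, -0.19, 0, 0, 0], [0, 0, -0.23, 0, 0, 0]]])

```text
time_s: 17.95
tcp_pos: [542.0, -297.2, 119.1]
tcp_rot: [0.0, -0.084, 0.996, -0.0]
ft_force: [0.8, -1.1, -1.6]
grip_width: 54.3
```

```bash
python3 -c "
from h import *
plan(544,13.6,116,72.2)
print(bot.read_state()['grip_width'])"
```

```text
t 17.95 tcp [ 542.  -297.2  119.1] yaw 99.7 units [-0.1084, 0.6121, 0.0058, -0.0002, 0.0002, 0.1526] rows 6.2
54.321227731194135
```

Call:
servo_tool(commands=[[[-0.01, 0.06, 0, 0, 0, 0.03], [-0.025, 0.14, 0, 0, 0, 0.06], [-0.04, 0.23, 0, 0, 0, 0.1], [-0.057, 0.32, 0, 0, 0, 0.13], [-0.073, 0.41, 0, 0, 0, 0.153]]])

```text
time_s: 18.45
tcp_pos: [542.5, -87.0, 116.8]
tcp_rot: [-0.001, 0.157, 0.988, 0.0]
ft_force: [0.7, -0.5, -1.4]
grip_width: 54.5
```

```bash
python3 -c "
from h import *
plan(544,13.6,120,72.2)"
```

```text
t 18.45 tcp [542.5 -87.  116.8] yaw 71.9 units [0.0596, 0.1921, -0.0063, 0.0, -0.0004, -0.0017] rows 2.0
```

Call:
servo_tool(commands=[[[0.02, 0.07, -0.006, 0, 0, -0.002], [0.04, 0.13, -0.006, 0, 0, -0.002], [0.055, 0.175, -0.006, 0, 0, -0.002], [0.06, 0.188, -0.006, 0, 0, -0.002], [0.06, 0.188, -0.006, 0, 0, -0.002]]])

```text
time_s: 18.95
tcp_pos: [543.2, 10.4, 119.7]
tcp_rot: [-0.001, 0.151, 0.988, -0.0]
ft_force: [0.3, -1.2, -1.8]
grip_width: 54.1
```

Call:
servo_tool(commands=[[[0, 0, 0, 0, 0, 0], [0, 0, 0, 0, 0, 0], [0, 0, 0, 0, 0, 0], [0, 0, 0, 0, 0, 0]]])

```text
time_s: 19.35
tcp_pos: [543.8, 9.0, 119.8]
tcp_rot: [-0.0, 0.153, 0.988, -0.0]
ft_force: [-0.6, 0.2, -1.8]
grip_width: 53.6
```

```bash
python3 -c "
from h import *
plan(544,13.6,110,72.2)
st=bot.read_state();c=bot.capture('wrist');P=campose(c,st)
np.save('w14.npy',dict(c=c,P=P),allow_pickle=True)
crop('w14',c['image'],180,60,470,380,1.85)
q=np.array([[544,13.6]]*4)+np.array([[22,8],[22,-8],[-22,-8],[-22,8]])@np.array([[.952,-.306],[.306,.952]])
print(proj(c,P,np.c_[q,np.full(4,87)]))"
```

```text
t 19.35 tcp [543.8   9.  119.8] yaw 72.4 units [0.0025, 0.0088, 0.0197, -0.0, -0.0, 0.0012] rows 0.2
[[346.81454469 270.50570031]
 [317.63857951 270.36750683]
 [317.71560065 192.70605489]
 [348.80170038 192.85966698]]
```

View pics/w14.png

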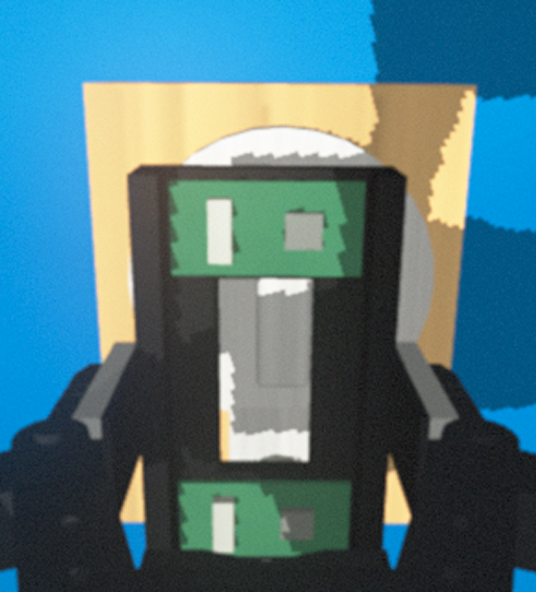

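Call:
servo_tool(commands=[[[0.0035, 0.01, 0.006, 0, 0, 0.001], [0.0035, 0.01, 0.014, 0, 0, 0.001], [0.0035, 0.01, 0.018, 0, 0, 0.001], [0.0035, 0.01, 0.018, 0, 0, 0.001], [0.0035, 0.01, 0.018, 0, 0, 0.001]]])

```text
time_s: 19.9
tcp_pos: [543.6, 15.1, 110.7]
tcp_rot: [-0.0, 0.154, 0.988, -0.0]
ft_force: [-0.3, -0.1, -2.0]
grip_width: 54.0
```

Call:
servo_tool(commands=[[[0, 0, 0, 0, 0, 0], [0, 0, 0, 0, 0, 0], [0, 0, 0, 0, 0, 0]]])

```text
time_s: 20.2
tcp_pos: [543.7, 15.0, 111.0]
tcp_rot: [0.0, 0.154, 0.988, -0.0]
ft_force: [0.0, -0.4, -1.9]
grip_width: 54.4
```

```bash
python3 -c "
from h import *
plan(543.6,14.3,55,72.2)
st=bot.read_state();c=bot.capture('wrist');P=campose(c,st)
np.save('w15.npy',dict(c=c,P=P),allow_pickle=True)
crop('w15',c['image'],230,140,410,370,2.6)"
```

```text
t 20.2 tcp [543.7  15.  111. ] yaw 72.3 units [-0.0001, -0.0014, 0.112, 0.0, 0.0001, 0.0005] rows 1.1
```

View pics/w15.png

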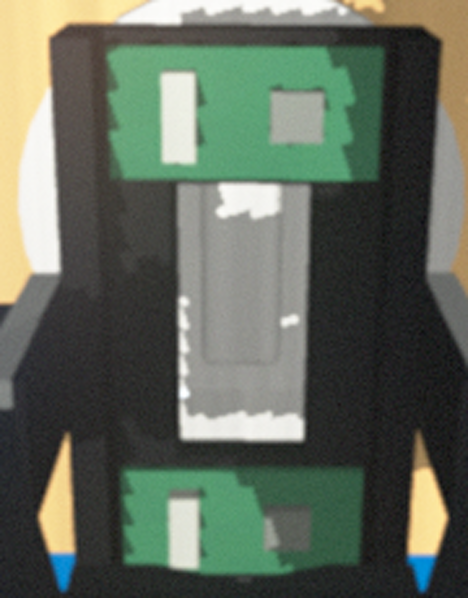

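```bash
python3 -c "
from h import *
d=np.load('w15.npy',allow_pickle=True).item();c,P=d['c'],d['P'];st=bot.read_state();M=rot(st['tcp_rot'])
print(M.inv().apply(ray(c,P,323,140+363/2.6,87)-st['tcp_pos']), M.inv().apply(ray(c,P,323,140+440/2.6,108.5)-st['tcp_pos']),M.inv().apply(ray(c,P,323,140+182/2.6,114.5)-st['tcp_pos']))"
```

```text
[-21.59098202  -0.76149763  23.97489753] [-25.29168434  -0.75104348   2.47554402] [25.3108479  -0.79382668 -3.53329554]
```

Call:
servo_tool(commands=[[[0, -0.0004, 0.015, 0, 0, 0], [0, -0.0004, 0.032, 0, 0, 0], [0, -0.0004, 0.05, 0, 0, 0], [0, -0.0004, 0.066, 0, 0, 0], [0, -0.0004, 0.08, 0, 0, 0]]])

```text
time_s: 20.75
tcp_pos: [543.1, 14.9, 69.6]
tcp_rot: [-0.001, 0.154, 0.988, 0.0]
ft_force: [-0.4, 0.4, -1.3]
grip_width: 54.5
```

Call:
servo_tool(commands=[[[0, 0, 0.012, 0, 0, 0], [0, 0, 0.022, 0, 0, 0], [0, 0, 0.028, 0, 0, 0], [0, 0, 0.031, 0, 0, 0], [0, 0, 0.031, 0, 0, 0]]])

```text
time_s: 21.25
tcp_pos: [543.6, 14.8, 55.3]
tcp_rot: [-0.0, 0.154, 0.988, -0.0]
ft_force: [-0.3, 0.3, -1.7]
grip_width: 54.1
```

Call:
servo_tool(commands=[[[0, 0, 0.001, 0, 0, 0], [0, 0, 0.002, 0, 0, 0], [0, 0, 0.003, 0, 0, 0], [0, 0, 0.003, 0, 0, 0]]])

```text
time_s: 21.65
tcp_pos: [543.9, 14.8, 54.5]
tcp_rot: [0.0, 0.154, 0.988, -0.0]
ft_force: [-2.8, 0.4, 4.6]
grip_width: 54.0
```

Contact at the expected height; release (with a wide opening) and rise.

Call:
servo_tool(commands=[[[0, 0, 0, 0, 0, 0], [0, 0, 0, 0, 0, 0], [0, 0, 0, 0, 0, 0], [0, 0, 0, 0, 0, 0]]], fingers=84)

```text
time_s: 22.05
tcp_pos: [543.6, 14.8, 53.8]
tcp_rot: [-0.0, 0.154, 0.988, 0.0]
ft_force: [-0.3, 0.2, -0.4]
grip_width: 71.5
```

Call:
servo_tool(commands=[[[0, 0, -0.03, 0, 0, 0], [0, 0, -0.08, 0, 0, 0], [0, 0, -0.15, 0, 0, 0], [0, 0, -0.23, 0, 0, 0], [0, 0, -0.25, 0, 0, 0]]])

```text
time_s: 22.55
tcp_pos: [546.7, 14.3, 185.4]
tcp_rot: [0.005, 0.154, 0.988, -0.0]
ft_force: [1.2, 0.8, 0.0]
grip_width: 71.9
```

Call:
servo_tool(commands=[[[0.06, 0, -0.04, 0, 0, 0], [0.1, 0, -0.04, 0, 0, 0], [0.1, 0, -0.04, 0, 0, 0], [0.1, 0, -0.04, 0, 0, 0], [0.1, 0, -0.04, 0, 0, 0]]])

```text
time_s: 23.05
tcp_pos: [496.4, 29.8, 198.7]
tcp_rot: [-0.0, 0.154, 0.988, -0.0]
ft_force: [-0.0, -0.1, 0.3]
grip_width: 71.5
```

```bash
python3 -c "
from h import *
st=bot.read_state();c=bot.capture('wrist');print(st['tcp_pos'])
save('w16',c['image'])
c=bot.capture('scene');crop('s16',c['image'],180,120,420,300,3.3)
c=bot.capture('top');crop('t16',c['image'],180,105,460,265,2.85)
"
```

```text
[496.43247486  29.75488766 198.66890425]
```

View pics/w16.png

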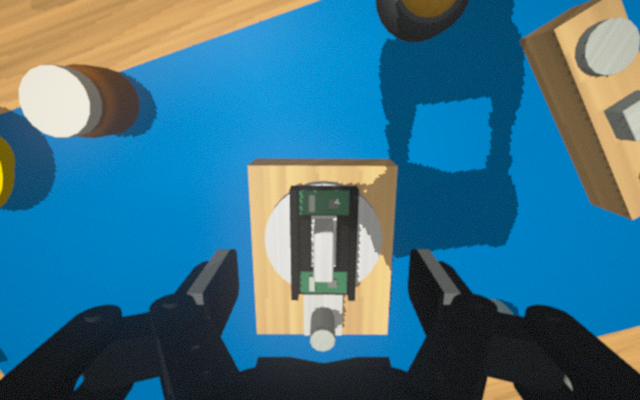

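View pics/s16.png

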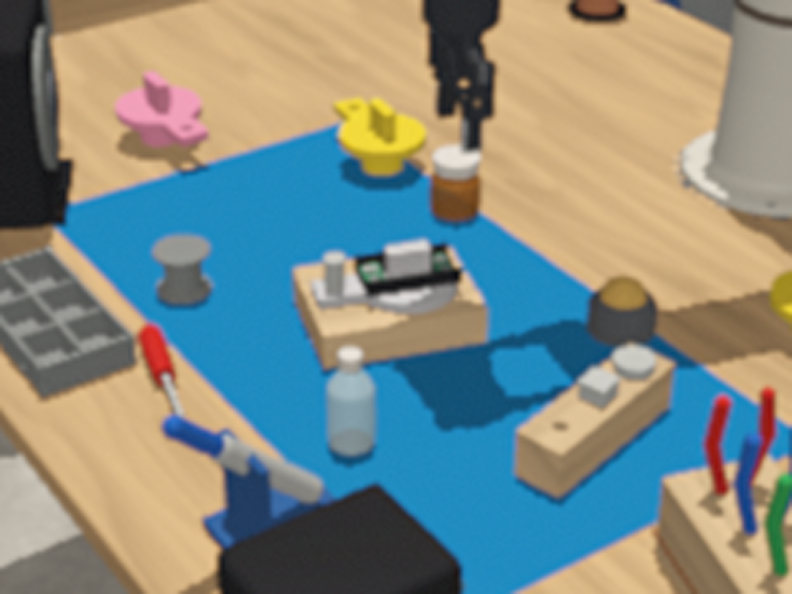

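View pics/t16.png

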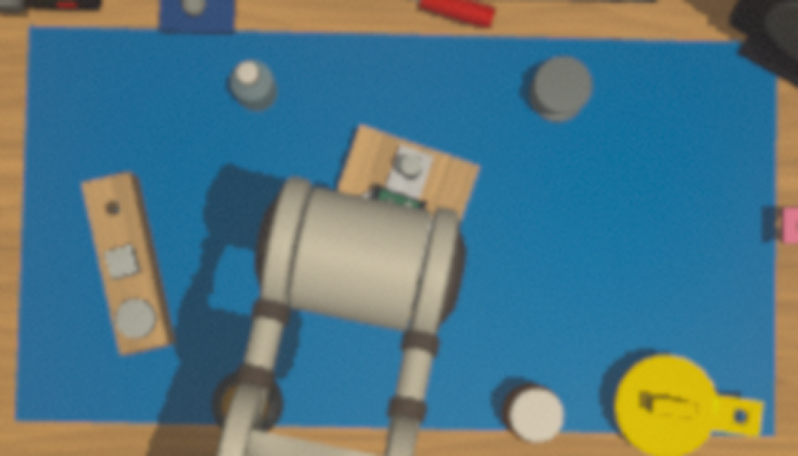

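Run:
```python
from h import *
c=bot.capture('scene');P=campose(c)
x0,y0=265,185;S=8
img=cv2.resize(c['image'][y0:y0+60,x0:x0+70],None,fx=S,fy=S,interpolation=cv2.INTER_CUBIC);raw=img.copy()
u=np.array([.952,-.306]);v=np.array([.306,.952]);o=np.array([543.8,14.])
for z,col in((52,(255,255,0)),(68,(255,0,0))):
    q=np.array([o+a*50*u+b*28*v for a,b in((1,1),(1,-1),(-1,-1),(-1,1))])
    cv2.polylines(img,[np.round((proj(c,P,np.c_[q,np.full(4,z)])-[x0,y0]+.5)*S).astype(int)],True,col,1)
t=np.linspace(0,6.28,30)
for z in(52,87):
    q=np.array([616.2,-9.3])+11*np.c_[np.cos(t),np.sin(t)]
    cv2.polylines(img,[np.round((proj(c,P,np.c_[q,np.full(30,z)])-[x0,y0]+.5)*S).astype(int)],True,(0,0,255),1)
save("s17",img)
```

```text
(no output)
```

View pics/s17.png

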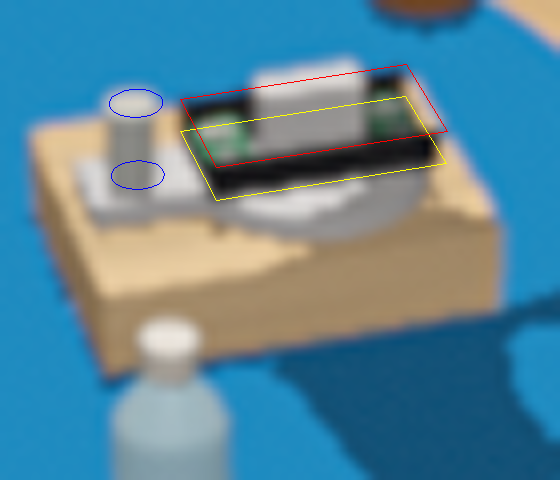

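```bash
python3 -c "
from station import bot
print(bot.close_job(), bot.read_state()['time_s'])"
```

```text
the job is handed in; nothing more can be done
the job is handed in; nothing more can be done
```

The board holder is set up and the job is handed in, at about 23 s on the robot's clock. No verdict was reported.

- **Turntable:** I spun it about 42° by its bar, without lifting it, until the ear hole lined up with the base hole. My readings of the two hole positions agreed to about 0.5 mm.
- **Pin:** I put the tall round-head pin through both holes. Contact came at the height that matches the shoulder resting on the ear, at about 7 N.
- **Carrier:** I lowered the board carrier over the bar. It touched at the seated height, at about 5 N, and was then released.

**Last checks:** The wrist and scene pictures show the pin upright on the ear and the carrier flat around the bar. In the scene picture both sit about one pixel off the modelled outline, which I put down to camera calibration. The square and disc pins are still in the rack, and the other things in view stand where they were. No check failed, though the arm hid the holder from the top camera, so that view only confirmed the pin and the surroundings.

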